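# Draw out the dust box's chip tray

## Robot

A 6-joint arm with a two-finger parallel gripper is mounted at the origin on a cart in front of the work surface, level with it; the furniture and walls round the work are solid. World frame = base frame: x ahead of the robot, y to its left, z up, the work surface at z = 0. Lengths are in m, angles in degrees, forces in N, time in s.
With the tool pointing down it reaches from about 0.3 to 0.775 m from the base axis. Payload 14.6 kg.
Tool frame: the origin (TCP) lies on the centre line of the jaws, within the pads' length; the fingertips stand 8 mm ahead of it and the grasp point (between the pads) lies 11 mm behind it; z points along the fingers, y is the direction in which the jaws open and shut (so a half turn about z gives the same grasp; the last joint's range is limited). The gripper opens to 85 mm and grips with 20 to 120 N. Pads are 22 mm wide; open, the fingers measure 114 mm over their backs; the gripper's body (76 mm by 85 mm) begins 54 mm behind the grasp point. The pads swing forward as they close: fully open they stand 13 mm farther back than shut.
Start: joints at [-68.732, 17.183, 87.147, -0, 75.671, -3.816], TCP at [0.233, -0.498, 0.202] pointing down, gripper open.
Joint ranges: [-173.82, 173.82], [-45.26, 126.66], [13.44, 144.39], [-59.66, 239.66], [0, 175.72], [-146.38, 146.38]. Speed limits (degrees/s): [127.2, 127.2, 147.25, 180, 180, 180].

## Interface

Orientations are given as a 3x3 rotation matrix whose columns are the frame's x, y, z axes.
In Python, from cell import read_state, capture, camera_model, hand_in gives the robot as it stands.
- The arm moves only by the tool drive_tool, never from a script. Its argument "targets" is a list of rows, each an object with "linear": the shift along the tool's x, y, z in cm, a list of three; "angular": the turn, a rotation vector about the tool's x, y, z in degrees, a list of three; "grip": the opening in per cent of the stroke, from 0 (shut) to 100 (fully open). In form: [{"linear": [x, y, z], "angular": [wx, wy, wz], "grip": grip}, ...]. A call has 1 to 20 rows; each row is the pose to reach, as a shift and turn from the pose commanded when the call began, along the tool's axes at that moment; what a row does not reach only later rows make up. A row lasts 1/10 s, in which the tool goes at most 50 mm and 8.59 degrees, less where a joint would pass 70% of its speed; a pose out of reach is approached as far as the arm can. A call with a gripper value outside its range is refused whole. The fingers move at their own pace and stop on an object; "grip_force" is the grip in N (left out, the last holds). Time passes only in rows, so rows that repeat a pose let the fingers close. It gives the time, the measured TCP pose, the force and the opening at its end, in the units of the state.
- read_state(): the state, without advancing time (a new reading comes with each control period).
- capture(name): name is "side" or "top"; returns (picture, depth): 420x560x3 uint8, red, green, blue; 420x560 float32, m along the optical axis (not along the pixel's ray), 0 where there is no reading.
- camera_model(name): a dict with "K" (3x3 intrinsics, pixels), "dist" ([k1, k2, p1, p2, k3] as OpenCV has them; the pictures are not rectified), "extrinsics" (4x4, takes a point from camera to world coordinates). Camera axes: x right, y down, z forward; pixel columns grow to the right and rows downward; lengths in m; the calibration is good to about 2 mm. A picture is of the moment at which its call begins. camera_model takes no time and is no camera call.
- hand_in(): hands the job in, once; it reports no verdict.
The state is a dict: "time": time; "joint_pos": joint angles; "qd": joint speeds; "joint_efforts": joint torques, N m; "eef_pos": TCP position; "tool_rot": TCP orientation; "contact_force": force on the tool from outside, world axes, zero at the start; "ft_torque": the same for the moment, N m; "width": finger opening in m.
Only numpy, scipy, OpenCV 4.12 (cv2) and the standard library are available. Lean on these libraries where they do the work, as an engineer would, in place of code of your own. Each camera call takes 0.05 s, during which the arm holds its last target. There are 200 camera calls.

## Task

The chip tray of the slatted dust box is due for emptying. Push the loose stone that lies in front of it sideways along the bench until it is well clear of the tray's way, turn the wooden button on the box's front until it lies level and no longer holds the tray, then hook a fingertip behind the tray's upturned lip and draw it straight out to its stop. Only push and hook with the fingertips: pick nothing up, and leave the stone on the slats, the gouge and the rubbing block where they are.

Things in the scene. Friction and masses are not known exactly. Their poses are not given: they have to be found in the camera images.
- dust_box: Fixed plywood box with a slatted top, 150 mm deep (x), 220 mm wide (y), 100 mm high, screwed to the bench. Origin: centre of its underside. Its own -x is its front, roughly facing the robot; its yaw varies. Front face at own x = -75 mm. A black hose spigot sticks out 34 mm at the -y side, small steel brackets 23 mm at both sides.
- tray (a joint): Sheet-steel chip tray, slides out along the box's own -x: 0 m home, 0.105 m at its stop. Takes 3 to 5 N and stays where left. Its 192 mm wide face (top edge 60 mm above the bench) closes the box front; from its foot a 100 mm wide tongue (top 10 mm above the bench) runs 70 mm out and folds up into the lip. Cannot move (1 mm of play) while the turn-button stands across its face.
- lip (a point): Middle of the top edge of the tray's upturned pull lip, 55 mm above the bench, 71 mm in front of the box face at home; moves with the tray, axes as the box. The lip is 100 mm long (own y), 3 mm thick, with a 7 mm rolled edge: its inner side is 3 mm behind this point. Behind it is an open gap, free from above: 67 mm to the tray face, 53 mm to the button.
- turn_button (a joint): Wooden turn-button on the box's front rail, 56 mm long, 14 mm wide, 12 mm thick, turning about a screw through its middle (box's own x). 0 rad upright, lower end 10 mm over the tray's face; level at +1.57 or -1.57, either serves; stops at 1.62. Positive: the upper end goes to the box's -y side. Clears the tray beyond 1.05 rad. Stays where left; about 1.5 N at its end turns it.
- button_pivot (a point): Centre of the turn-button's front face, on its screw axis: 78 mm above the bench, 15.5 mm in front of the box's front face. With the button upright its upper end reaches 28 mm above this point, 6 mm above the box's top; the button's back is 3.5 mm off the box face. Axes as the box.
- block_stone: Loose limestone block, 60 x 68 x 55 mm high, 0.2 to 0.45 kg, lying on the bench close in front of the tray's lip, in the tray's way. Origin: centre of its underside. To be pushed along the bench only; well clear when its centre is more than 130 mm to one side (box's own y, either side) of the box's middle line.
- work_stone: Loose limestone block, 75 x 94 x 42 mm, lying on the slats of the box towards its back. Origin: centre of its underside. Leave it.
- gouge: Wood-handled gouge, 200 x 88 x 31 mm, lying on the bench at the box's -y side. Origin: middle of its length, at its underside. Leave it.
- rubbing_block: Grey rubbing block, 66 x 79 x 30 mm, lying on the bench at the box's +y side. Origin: centre of its underside. Leave it.
Things that resemble listed ones, but are neither listed nor needed, are in the scene too. What is shaped like the block_stone but turquoise is not meant.

How it is judged:
By the outcome, as a careful person would: the job done as asked, in the order asked, and still so for the second after the job is handed in, with the robot touching nothing.
It also fails if it takes over 53 s, if anything falls off the work surface, if the arm or the gripper's body presses on something with over 40 N, if the wrist force passes 120 N, or if a joint passes its speed limit or range.

## Working session

There is one attempt and no reset: what is moved stays moved. The work goes in short steps, Python scripts to look and compute and a tool call to move; the robot and the scene stay as the last step left them, time stands still between calls to the robot, and variables do not carry over. Pictures are saved under pics/ and viewed, about 8 in all and at most 12, crops included, and the job is handed in when it is done.

Besides the shell and the picture viewer there is one more tool, called in YAML: its name, and indented under it one key for each argument. drive_tool: Moves the arm, as the interface text tells. Its arguments: {"type":"object","properties":{"targets":{"type":"array"},"grip_force":{"type":"number"}},"required":["targets"]}

```bash
mkdir -p pics; ls; cat > h.py <<'E'
import numpy as np, cv2
from cell import *
def snap(name,tag):
    p,d=capture(name); cv2.imwrite(f'pics/{tag}.png',p[:,:,::-1]); np.savez(f'pics/{tag}.npz',p=p,d=d,name=name); return p,d
def world(name,d):
    m=camera_model(name); K=np.array(m['K']);dist=np.array(m['dist']);E=np.array(m['extrinsics'])
    h,w=d.shape; u,v=np.meshgrid(np.arange(w),np.arange(h))
    n=cv2.undistortPoints(np.stack([u,v],-1).reshape(-1,1,2).astype(float),K,dist).reshape(h,w,2)
    c=np.dstack([n*d[...,None],d]); W=c@E[:3,:3].T+E[:3,3]; W[d==0]=np.nan; return W
E
python3 - <<'E'
from h import *
a,_=snap('top','t0'); b,_=snap('side','s0')
s=read_state(); print(s['time'],s['eef_pos'],s['tool_rot'],s['contact_force'],s['width'])
for n in('top','side'): print(np.round(np.array(camera_model(n)['extrinsics']),3))
E
```

```text
pics
0.1 [ 0.23308045 -0.49789688  0.20169002] [[ 9.05700590e-01  4.23917791e-01 -3.84299894e-04]
 [ 4.23917960e-01 -9.05700065e-01  9.77736719e-04]
 [ 6.64195518e-05 -1.04844835e-03 -9.99999448e-01]] [-0.21649413  0.89046817 -0.09941898] 0.08533024666751493
[[-1.400e-01 -9.680e-01  2.060e-01  3.450e-01]
 [-9.900e-01  1.370e-01 -3.000e-02  2.800e-02]
 [ 1.000e-03 -2.080e-01 -9.780e-01  1.078e+00]
 [ 0.000e+00  0.000e+00  0.000e+00  1.000e+00]]
[[ 1.     0.001 -0.019  0.578]
 [ 0.015 -0.616  0.788 -0.817]
 [-0.011 -0.788 -0.616  0.748]
 [ 0.     0.     0.     1.   ]]
```

View pics/t0.png

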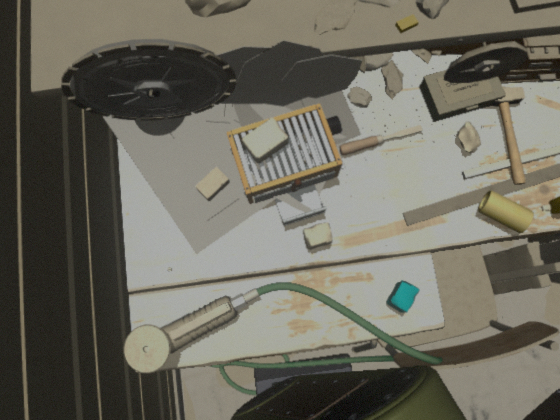

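View pics/s0.png

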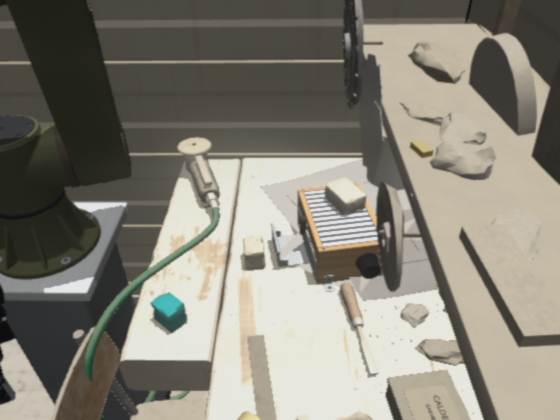

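The top view shows the box at about (285,150), the lip at about (300,210), the block stone at (318,235) and the gouge at (375,143). The rubbing block is at (212,183), and the turquoise decoy is at (404,296).

```bash
cat > m.py <<'E'
from h import *
def rect(W,box,z0,z1):
    u0,u1,v0,v1=box; P=W[v0:v1,u0:u1].reshape(-1,3); P=P[(P[:,2]>z0)&(P[:,2]<z1)]
    r=cv2.minAreaRect((P[:,:2]*1000).astype(np.float32)); return r,len(P),np.median(P[:,2])
E
python3 - <<'E'
from m import *
f=np.load('pics/t0.npz'); W=world('top',f['d'])
for nm,b,z0,z1 in [('boxtop',(220,350,95,205),.088,.112),('stone',(295,340,215,255),.045,.065),('lip',(270,330,190,222),.045,.065),('rub',(190,235,160,205),.02,.04),('work',(240,292,112,165),.13,.155),('gouge',(342,425,120,160),.012,.05)]:
    print(nm,rect(W,b,z0,z1))
f2=np.load('pics/s0.npz'); W2=world('side',f2['d'])
for nm,b,z0,z1 in [('stone',(235,270,230,275),.045,.065),('boxtop',(295,385,180,250),.09,.11),('lip',(265,300,220,270),.045,.065),('butt',(295,330,200,265),.101,.112)]: print('side',nm,rect(W2,b,z0,z1))
A=cv2.resize(f['p'][140:260,225:365,::-1],None,fx=4,fy=4,interpolation=2)
B=cv2.resize(f2['p'][175:285,235:395,::-1],None,fx=4,fy=4,interpolation=2)
B=cv2.resize(B,(560,385));A=cv2.resize(A,(560,480))
cv2.imwrite('pics/c0.png',cv2.resize(np.vstack([A,B]),None,fx=.69,fy=.69))
E
```

```text
boxtop (((689.2215576171875, -16.31634521484375), (165.83189392089844, 221.1034393310547), 10.188211441040039), 4396, np.float64(0.09939281625150875))
stone (((519.524658203125, -57.59490203857422), (76.1117172241211, 69.57807159423828), 8.593910217285156), 539, np.float64(0.054133389176237445))
lip (((585.4864501953125, -30.50688934326172), (75.39557647705078, 108.33949279785156), 10.427690505981445), 177, np.float64(0.05426805675135826))
rub (((680.983642578125, 161.03269958496094), (80.90019226074219, 87.25169372558594), 36.05193328857422), 647, np.float64(0.02922865383081996))
work (((710.2506103515625, 23.14202880859375), (60.95500946044922, 85.63081359863281), 28.457239151000977), 1067, np.float64(0.1403566170059064))
gouge (((714.6898803710938, -253.17279052734375), (193.72531127929688, 86.55686950683594), 78.31684875488281), 870, np.float64(0.020093170882679146))
side stone (((505.715087890625, -63.956424713134766), (44.04582595825195, 59.63459014892578), 8.508197784423828), 390, np.float64(0.05468510083613304))
side boxtop (((690.4302368164062, -15.9388427734375), (166.304931640625, 221.8240203857422), 9.473238945007324), 3398, np.float64(0.10018634621106465))
side lip (((579.7991333007812, -35.559532165527344), (60.84548568725586, 102.64832305908203), 9.829133987426758), 103, np.float64(0.055071114849940095))
side butt (((640.9534301757812, -49.50007629394531), (172.04681396484375, 64.44831085205078), 86.55250549316406), 362, np.float64(0.10172327828658212))
```

View pics/c0.png

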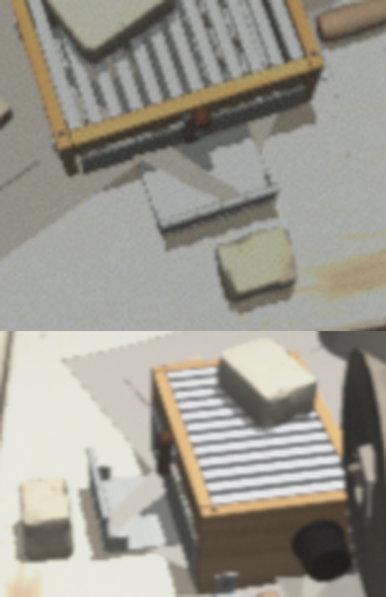

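The crops show the button upright at mid-front, with its upper end just above the rail. The lip stands clear in front, with the stone just beyond it towards −y. Next I'll refine the positions in the box frame.

```bash
cat >> m.py <<'E'
def frame(c,yaw):
    a=np.radians(yaw); return np.array([[np.cos(a),-np.sin(a)],[np.sin(a),np.cos(a)]]),np.array(c)
E
python3 - <<'E'
from m import *
R,c=frame((.697,-.015),9.9)
for n,tag in(('top','t0'),('side','s0')):
    W=world(n,np.load(f'pics/{tag}.npz')['d']).reshape(-1,3); W=W[~np.isnan(W[:,0])]
    L=(W[:,:2]-c)@R; z=W[:,2]
    def ext(nm,x0,x1,y0,y1,z0,z1):
        m=(L[:,0]>x0)&(L[:,0]<x1)&(L[:,1]>y0)&(L[:,1]<y1)&(z>z0)&(z<z1)
        q=L[m]; print(n,nm,m.sum(), np.round(np.percentile(q,[0,2,50,98,100],axis=0).T*1000,1).tolist(), 'z',np.round(np.median(z[m]),4), 'tilt',np.round(np.degrees(np.polyfit(q[:,1],q[:,0],1)[0]),1))
    ext('box',-.12,.12,-.14,.14,.09,.11)
    ext('frontrail',-.085,-.055,-.1,-.03,.09,.106)
    ext('button',-.12,-.079,-.03,.03,.095,.115)
    ext('lip',-.165,-.13,-.08,.08,.047,.065)
    ext('stone',-.26,-.155,-.12,.06,.045,.07)
    ext('stoneall',-.26,-.165,-.12,.06,.015,.07)
E
```

```text
top box 4343 [[-90.6, -75.0, -17.4, 71.6, 75.1], [-110.7, -106.7, -20.1, 107.3, 111.0]] z 0.0994 tilt -3.1
top frontrail 277 [[-75.5, -74.9, -67.3, -55.6, -55.1], [-100.0, -99.0, -65.7, -31.4, -30.2]] z 0.0995 tilt -1.4
top button 44 [[-90.6, -90.6, -85.4, -79.2, -79.1], [-10.9, -10.7, -3.3, 2.8, 3.3]] z 0.1035 tilt 6.3
top lip 140 [[-150.2, -150.1, -147.2, -143.8, -142.9], [-50.6, -48.6, -0.3, 47.1, 49.1]] z 0.0541 tilt -0.4
top stone 511 [[-220.7, -219.3, -198.6, -177.8, -175.6], [-46.3, -42.8, -15.0, 12.6, 14.4]] z 0.0541 tilt -0.5
top stoneall 575 [[-244.0, -220.2, -200.2, -177.6, -175.2], [-99.3, -43.1, -14.2, 13.8, 14.4]] z 0.0538 tilt 1.2
side box 3520 [[-89.8, -74.1, -19.8, 70.1, 76.4], [-112.2, -109.6, -30.8, 101.0, 111.3]] z 0.1001 tilt -8.1
side frontrail 218 [[-73.9, -73.8, -66.2, -55.2, -55.1], [-100.0, -98.7, -64.2, -32.1, -30.1]] z 0.1002 tilt -0.3
side button 35 [[-89.8, -89.5, -84.0, -79.3, -79.3], [-14.0, -12.8, -8.1, -1.0, -0.6]] z 0.1029 tilt -11.0
side lip 96 [[-149.4, -149.3, -146.3, -142.5, -142.3], [-51.4, -49.8, -6.2, 47.1, 51.3]] z 0.0551 tilt -0.6
side stone 390 [[-219.5, -218.2, -197.7, -176.7, -174.9], [-45.1, -44.0, -22.1, 10.5, 14.2]] z 0.0547 tilt 1.7
side stoneall 601 [[-219.7, -218.7, -198.0, -176.6, -173.8], [-46.9, -45.1, -35.6, 9.3, 14.2]] z 0.0525 tilt 0.8
```

```bash
cat >> m.py <<'E'
R0,C0=frame((.697,-.015),9.9)
def own(p): return (np.array(p)[:2]-C0)@R0
def delta(x,y,z,yaw=9.9):
    """cm shift in tool axes + rotvec to TCP at own (x,y), height z, tool down, tool x along box x"""
    s=read_state(); T=np.array(s['tool_rot']); p=np.r_[C0+R0@[x,y],z]
    a=np.radians(yaw); G=np.array([[np.cos(a),np.sin(a),0],[np.sin(a),-np.cos(a),0],[0,0,-1]])
    return np.round(T.T@(p-s['eef_pos'])*100,2), np.round(np.degrees(cv2.Rodrigues(T.T@G)[0].ravel()),2)
E
python3 - <<'E'
from m import *
print(delta(-.198,.05,.2),delta(-.198,.05,.12))
E
```

```text
(array([ 44.69, -34.08,   0.21]), array([-0.06,  0.  , 15.18])) (array([ 44.69, -34.07,   8.21]), array([-0.06,  0.  , 15.18]))
```

drive_tool:
  targets:
    - {"linear": [44.7,-34.1,0.2],"angular": [0,0,15.2],"grip": 0}
    - {"linear": [44.7,-34.1,0.2],"angular": [0,0,15.2],"grip": 0}
    - {"linear": [44.7,-34.1,0.2],"angular": [0,0,15.2],"grip": 0}
    - {"linear": [44.7,-34.1,0.2],"angular": [0,0,15.2],"grip": 0}
    - {"linear": [44.7,-34.1,0.2],"angular": [0,0,15.2],"grip": 0}
    - {"linear": [44.7,-34.1,0.2],"angular": [0,0,15.2],"grip": 0}
    - {"linear": [44.7,-34.1,0.2],"angular": [0,0,15.2],"grip": 0}
    - {"linear": [44.7,-34.1,0.2],"angular": [0,0,15.2],"grip": 0}
    - {"linear": [44.7,-34.1,0.2],"angular": [0,0,15.2],"grip": 0}
    - {"linear": [44.7,-34.1,0.2],"angular": [0,0,15.2],"grip": 0}
    - {"linear": [44.7,-34.1,0.2],"angular": [0,0,15.2],"grip": 0}
    - {"linear": [44.7,-34.1,0.2],"angular": [0,0,15.2],"grip": 0}
    - {"linear": [44.7,-34.1,8.2],"angular": [0,0,15.2],"grip": 0}
    - {"linear": [44.7,-34.1,8.2],"angular": [0,0,15.2],"grip": 0}
    - {"linear": [44.7,-34.1,8.2],"angular": [0,0,15.2],"grip": 0}

```text
time: 1.6
eef_pos: [0.4912, 0.0001, 0.1166]
tool_rot: [[0.985, 0.172, -0.007], [0.172, -0.985, 0.0], [-0.007, -0.002, -1.0]]
contact_force: [-0.1, 0.1, 0.5]
width: -0.0
```

```bash
python3 - <<'E'
from m import *
s=read_state(); print(s['time'],own(s['eef_pos']),s['eef_pos'],s['width']); print(delta(-.198,.05,.03))
p,d=snap('side','s1'); p2,d2=snap('top','t1')
a=cv2.resize(p[130:310,180:420],None,fx=2,fy=2); 
cv2.imwrite('pics/c1.png',a[:,:,::-1])
# finger extent near the tip
for n,d in(('side',d),('top',d2)):
    W=world(n,d).reshape(-1,3); L=(W[:,:2]-C0)@R0
    m=(abs(L[:,0]+.198)<.06)&(abs(L[:,1]-.05)<.06)&(W[:,2]>.07)&(W[:,2]<.17)
    for z in np.arange(.08,.17,.01):
        q=L[m&(abs(W[:,2]-z)<.005)]; 
        if len(q): print(n,round(z,2),len(q),np.round(q.min(0)*1000),np.round(q.max(0)*1000))
    print(n,np.percentile(W[m,2],[0,1,2,5]))
E
```

```text
1.6 [-0.20016722  0.050267  ] [4.91171046e-01 1.03924533e-04 1.16615765e-01] -6.7346212020567846e-06
(array([0.28, 0.04, 8.66]), array([-0.1 ,  0.4 , -0.02]))
side 0.15 14 [-210.   39.] [-190.   49.]
side 0.16 41 [-210.   35.] [-189.   57.]
side [0.14583924 0.14711761 0.14828411 0.14957028]Traceback (most recent call last):
  File "<stdin>", line 13, in <module>
    return _quantile_unchecked(
        a, q, axis, out, overwrite_input, method, keepdims, weights)
    return _ureduce(a,
                    func=_quantile_ureduce_func,
    ...<5 lines>...
                    overwrite_input=overwrite_input,
                    method=method)
    r = func(a, **kwargs)
    result = _quantile(arr,
                       quantiles=q,
    ...<2 lines>...
                       out=out,
                       weights=wgt)
    slices_having_nans = np.isnan(arr[-1, ...])
                                  ~~~^^^^^^^^^
IndexError: index -1 is out of bounds for axis 0 with size 0
```

View pics/c1.png

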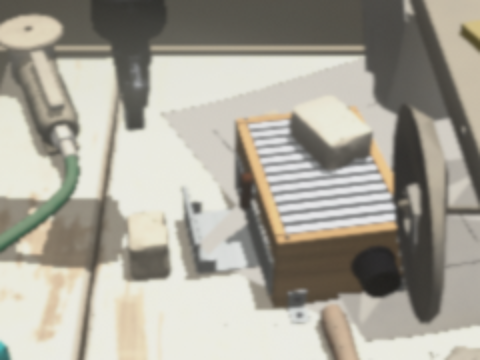

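The picture shows the shut fingers to the +y side of the stone, with the tip at crop (135,125), full image (247,192). I'll check that against the expected tip projection.

```bash
python3 - <<'E'
from m import *
m=camera_model('side'); E=np.linalg.inv(np.array(m['extrinsics'])); s=read_state()
p=np.array(s['eef_pos']); T=np.array(s['tool_rot']); print(p,own(p))
for o in(0,.008,.021,-.011,-.03):
    q=(p+T[:,2]*o); print(o,cv2.projectPoints(q[None],cv2.Rodrigues(E[:3,:3])[0],E[:3,3],np.array(m['K']),np.array(m['dist']))[0].ravel())
d=np.load('pics/s1.npz')['d']; W=world('side',d)
for v in range(165,200,3): print(v,d[v,247],W[v,247], d[v,250])
print(delta(-.198,.05,.03))
E
```

```text
[ 4.93637561e-01 -1.68778661e-04  1.21040074e-01] [-0.19778432  0.0495743 ]
0 [247.80364837 202.4184931 ]
0.008 [247.98149368 205.24529946]
0.021 [248.26692138 209.78197488]
-0.011 [247.55632497 198.48724999]
-0.03 [247.12135697 191.57308464]
165 0.91902244 [ 0.50117104 -0.04304516  0.24787971] 0.93147707
168 0.9168158 [ 0.50135972 -0.04857518  0.24438194] 0.94599265
171 0.9123503 [ 0.50173756 -0.05597206  0.24215862] 0.9160372
174 0.91273737 [ 0.50170894 -0.05930415  0.23726708] 0.9132043
177 0.9205014 [ 0.50106252 -0.05654391  0.22820794] 0.92180824
180 0.94232905 [ 0.49923841 -0.04228173  0.2110595 ] 0.9408818
183 0.9572289 [ 0.4979946  -0.03386313  0.19766851] 0.9956205
186 0.9911442 [ 0.49515864 -0.01008028  0.17309996] 0.99634343
189 0.9946629 [ 0.4948681  -0.01119814  0.16596313] 0.9959902
192 0.9958062 [ 0.49477646 -0.01425932  0.1601918 ] 0.99643975
195 1.2580947 [ 0.47282092  0.19217405 -0.00101396] 1.2552384
198 1.2457144 [ 4.73862531e-01  1.77253715e-01 -2.88514996e-05] 1.2422048
(array([-0.02, -0.04,  9.1 ]), array([ 0.  ,  0.  , -0.04]))
```

```bash
python3 - <<'E'
from m import *
p,d=snap('side','s2'); p2,d2=snap('top','t2'); s=read_state(); print(s['time'],s['eef_pos'],s['joint_pos'])
W=world('side',d)
for v in range(180,216,3): print(v,d[v,247],W[v,247])
a=cv2.resize(p[130:230,200:300],None,fx=4,fy=4,interpolation=2); b=cv2.resize(p2[200:300,210:310],None,fx=4,fy=4,interpolation=2)
cv2.imwrite('pics/c2.png',np.hstack([a,b])[:,:,::-1])
E
```

```text
1.8 [ 4.94354104e-01 -1.55506400e-04  1.22113192e-01] [-4.26320714e+00  1.49256471e+01  1.01394561e+02 -1.30910361e-03
  6.35196753e+01  7.58782274e+01]
180 0.9568395 [ 0.49802325 -0.03035019  0.20279524]
183 0.98389095 [ 0.49576193 -0.01204644  0.18234684]
186 0.9877711 [ 0.49544109 -0.01282686  0.17505563]
189 0.99634224 [ 0.49472748 -0.00983743  0.16498086]
192 0.9992274 [ 0.49449001 -0.01150097  0.15817319]
195 1.2479396 [0.47367114 0.18402713 0.00502993]
198 1.2458622 [ 4.73850156e-01  1.77371711e-01 -1.17584971e-04]
201 1.2320219 [0.47501388 0.16139029 0.00187758]
204 1.2213265 [0.47591422 0.1480049  0.00209456]
207 1.2133229 [0.47658914 0.1368216  0.00076389]
210 1.2062088 [ 0.47718952  0.12639823 -0.00103697]
213 1.1939421 [4.78221112e-01 1.12021865e-01 4.60160990e-04]
```

View pics/c2.png

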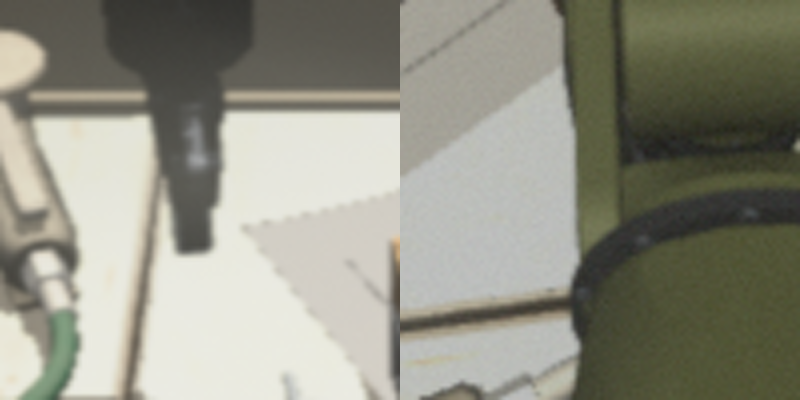

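The fingertip appears about 35–40 mm higher than the stated TCP implies. I'll descend part-way and re-check against depth before pushing.

drive_tool:
  targets:
    - {"linear": [0,0,2],"angular": [0,0,0],"grip": 0}
    - {"linear": [0,0,4],"angular": [0,0,0],"grip": 0}
    - {"linear": [0,0,6],"angular": [0,0,0],"grip": 0}
    - {"linear": [0,0,8.2],"angular": [0,0,0],"grip": 0}
    - {"linear": [0,0,8.2],"angular": [0,0,0],"grip": 0}
    - {"linear": [0,0,8.2],"angular": [0,0,0],"grip": 0}

```text
time: 2.4
eef_pos: [0.4942, 0.0, 0.0397]
tool_rot: [[0.985, 0.171, 0.002], [0.171, -0.985, -0.0], [0.002, 0.0, -1.0]]
contact_force: [0.4, -0.9, 0.0]
width: 0.0001
```

```bash
cat >> m.py <<'E'
def proj(n,q):
    m=camera_model(n); E=np.linalg.inv(np.array(m['extrinsics']))
    return cv2.projectPoints(np.array(q,float).reshape(-1,3),cv2.Rodrigues(E[:3,:3])[0],E[:3,3],np.array(m['K']),np.array(m['dist']))[0].reshape(-1,2)
E
python3 - <<'E'
from m import *
p,d=snap('side','s3'); s=read_state(); print(s['time'],s['eef_pos'],s['contact_force'])
e=np.array(s['eef_pos']); print(proj('side',[e,e-[0,.0145,.008]]))
W=world('side',d)
for v in range(200,252,4): print(v,W[v,248],p[v,248])
cv2.imwrite('pics/c3.png',cv2.resize(p[160:290,190:340],None,fx=4,fy=4,interpolation=2)[:,:,::-1])
E
```

```text
2.45 [4.94444456e-01 7.09922571e-05 3.99680112e-02] [-0.16352045 -0.12548563  0.08163753]
[[249.8832118  229.80597454]
 [249.66311535 236.48514921]]
200 [ 0.49959201 -0.05067896  0.16615291] [76 76 73]
204 [ 0.49999403 -0.05966789  0.16254219] [79 79 79]
208 [ 0.49913079 -0.05642531  0.14941816] [54 54 51]
212 [ 0.49570387 -0.02878251  0.11652027] [54 54 51]
216 [ 0.49337505 -0.01201345  0.09154341] [55 55 52]
220 [ 0.49317239 -0.01560141  0.08280964] [61 61 58]
224 [0.48409539 0.06391036 0.00385364] [236 236 225]
228 [0.4848407  0.05087403 0.00187879] [236 236 227]
232 [0.48570788 0.03680757 0.00101328] [237 236 228]
236 [ 0.49344548 -0.04016535  0.05636961] [187 184 170]
240 [ 0.49425297 -0.05301889  0.05588225] [143 136 120]
244 [ 0.49519271 -0.06696432  0.05663204] [235 230 209]
248 [ 0.49583287 -0.07809905  0.05501857] [235 228 206]
```

View pics/c3.png

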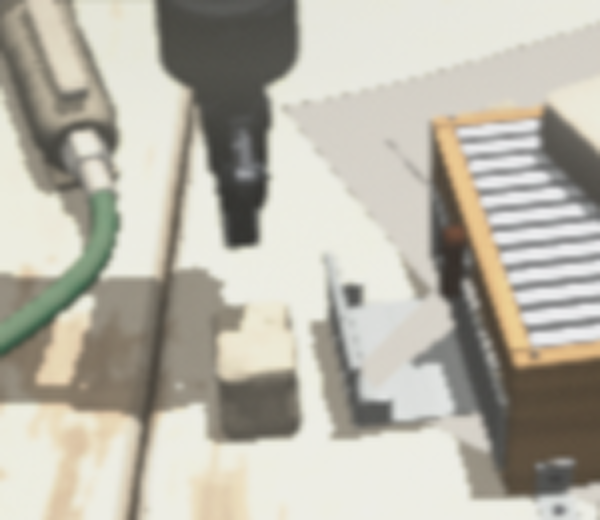

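The visible tip sits at z≈0.077 with TCP z=0.040, so tip nominal is about 0.032. I'll probe the bench gently to learn the physical tip length.

drive_tool:
  targets:
    - {"linear": [0,0,1],"angular": [0,0,0],"grip": 0}
    - {"linear": [0,0,2],"angular": [0,0,0],"grip": 0}
    - {"linear": [0,0,2.8],"angular": [0,0,0],"grip": 0}
    - {"linear": [0,0,3.2],"angular": [0,0,0],"grip": 0}
    - {"linear": [0,0,3.3],"angular": [0,0,0],"grip": 0}
    - {"linear": [0,0,3.4],"angular": [0,0,0],"grip": 0}
    - {"linear": [0,0,3.4],"angular": [0,0,0],"grip": 0}

```text
time: 3.15
eef_pos: [0.4935, 0.0002, 0.0043]
tool_rot: [[0.985, 0.172, 0.0], [0.172, -0.985, -0.0], [0.0, 0.0, -1.0]]
contact_force: [0.8, 1.5, 1.4]
width: 0.0002
```

No contact even at nominal −4 mm, so the physical tip really is about 37 mm above TCP z, as seen. I'll probe on to the bench to calibrate it.

drive_tool:
  targets:
    - {"linear": [0,0,1.2],"angular": [0,0,0],"grip": 0}
    - {"linear": [0,0,2.2],"angular": [0,0,0],"grip": 0}
    - {"linear": [0,0,3.0],"angular": [0,0,0],"grip": 0}
    - {"linear": [0,0,3.3],"angular": [0,0,0],"grip": 0}
    - {"linear": [0,0,3.3],"angular": [0,0,0],"grip": 0}

```text
time: 3.65
eef_pos: [0.4932, 0.0002, -0.029]
tool_rot: [[0.985, 0.172, -0.001], [0.172, -0.985, 0.0], [-0.001, -0.0, -1.0]]
contact_force: [-1.3, 0.3, 3.0]
width: 0.0
```

```bash
python3 - <<'E'
from m import *
p,d=snap('side','s4'); s=read_state(); print(s['time'],s['eef_pos'],s['contact_force'],s['joint_pos'])
W=world('side',d)
for v in range(222,250,2): print(v,W[v,249],p[v,249])
E
```

```text
3.7 [ 4.93206771e-01  2.28943501e-04 -2.90338347e-02] [-3.32652196 -0.09417182  5.04800081] [-4.22900803e+00  2.91202284e+01  1.06192533e+02 -3.20060496e-04
  4.47306380e+01  7.58873549e+01]
222 [ 0.49811408 -0.04422581  0.10088011] [75 76 75]
224 [ 0.49831478 -0.04882391  0.09904332] [63 63 62]
226 [ 0.4977963  -0.04651194  0.09134903] [73 73 72]
228 [ 0.49865724 -0.05741754  0.09493743] [69 69 69]
230 [ 0.49831088 -0.0567683   0.08863352] [59 60 59]
232 [ 0.49802895 -0.0567538   0.08283405] [50 49 46]
234 [nan nan nan] [50 50 46]
236 [ 0.49576162 -0.0407294   0.05687708] [100  96  85]
238 [ 0.49603955 -0.04608595  0.05564879] [140 134 118]
240 [ 0.49621821 -0.05049526  0.05360328] [146 138 122]
242 [ 0.49729325 -0.06325025  0.0592061 ] [175 168 148]
244 [ 0.49718506 -0.06494143  0.05477492] [237 233 213]
246 [ 0.49772798 -0.0726673   0.05593513] [238 233 213]
248 [ 0.49818978 -0.07960889  0.05644081] [238 231 211]
```

drive_tool:
  targets:
    - {"linear": [0,0,0.1],"angular": [0,0,0],"grip": 0}
    - {"linear": [0,0,0.2],"angular": [0,0,0],"grip": 0}
    - {"linear": [0,0,0.2],"angular": [0,0,0],"grip": 0}

```text
time: 4.0
eef_pos: [0.4934, 0.0002, -0.0292]
tool_rot: [[0.985, 0.172, -0.001], [0.172, -0.985, -0.0], [-0.001, -0.0, -1.0]]
contact_force: [-16.9, 0.3, 38.1]
width: -0.0002
```

```bash
python3 - <<'E'
from m import *
s=read_state(); print(s['time'],s['eef_pos'],s['contact_force'],s['ft_torque'],s['joint_efforts'],s['width'])
E
```

```text
4.0 [ 4.93360885e-01  2.00821262e-04 -2.91930780e-02] [-16.88774294   0.33907646  38.07090796] [ 0.04572426  2.95568599 -0.02434234] [-1.43872895e-01 -3.95482028e+01 -2.38342023e+01  1.62389581e-01
 -4.12083596e+00 -4.26072875e-04] -0.00021870850181585972
```

The bench contact comes at TCP z = −0.029, so the tip is 29 mm above the reported TCP z. I'll lift to tip ≈20 mm and push the stone towards own −y (tool +y).

drive_tool:
  targets:
    - {"linear": [0,0,-1.2],"angular": [0,0,0],"grip": 0}
    - {"linear": [0,0,-2.2],"angular": [0,0,0],"grip": 0}
    - {"linear": [0,1,-2.2],"angular": [0,0,0],"grip": 0}
    - {"linear": [0,1.7,-2.2],"angular": [0,0,0],"grip": 0}
    - {"linear": [0,2.4,-2.2],"angular": [0,0,0],"grip": 0}
    - {"linear": [0,3.2,-2.2],"angular": [0,0,0],"grip": 0}
    - {"linear": [0,4.2,-2.2],"angular": [0,0,0],"grip": 0}
    - {"linear": [0,5.2,-2.2],"angular": [0,0,0],"grip": 0}
    - {"linear": [0,6.2,-2.2],"angular": [0,0,0],"grip": 0}
    - {"linear": [0,7.2,-2.2],"angular": [0,0,0],"grip": 0}
    - {"linear": [0,7.2,-2.2],"angular": [0,0,0],"grip": 0}

```text
time: 5.1
eef_pos: [0.5061, -0.072, -0.0088]
tool_rot: [[0.985, 0.17, 0.0], [0.17, -0.985, -0.0], [0.0, 0.0, -1.0]]
contact_force: [0.1, 0.9, -0.7]
width: -0.0003
```

```bash
cat >> m.py <<'E'
def ext(W,x0,x1,y0,y1,z0,z1):
    W=W.reshape(-1,3); L=(W[:,:2]-C0)@R0; z=W[:,2]
    m=(L[:,0]>x0)&(L[:,0]<x1)&(L[:,1]>y0)&(L[:,1]<y1)&(z>z0)&(z<z1)
    return m.sum(),np.round(np.percentile(L[m],[2,50,98],axis=0).T*1000,1).tolist(),cv2.minAreaRect((L[m]*1000).astype(np.float32))
E
python3 - <<'E'
from m import *
p,d=snap('side','s5'); s=read_state(); print(s['time'],s['eef_pos'],own(s['eef_pos']),s['contact_force'])
print(ext(world('side',d),-.26,-.155,-.22,-.03,.045,.07))
cv2.imwrite('pics/c5.png',cv2.resize(p[160:310,190:370],None,fx=4,fy=4,interpolation=2)[:,:,::-1])
E
```

```text
5.15 [ 0.50586907 -0.07139468 -0.00883135] [-0.19798075 -0.02269396] [ 0.26709119 -0.51459528  0.51847057]
(np.int64(444), [[-217.7, -197.4, -176.2], [-97.5, -74.3, -37.8]], ((-196.74615478515625, -65.1225357055664), (44.20438766479492, 67.74065399169922), 0.29592588543891907))
```

View pics/c5.png

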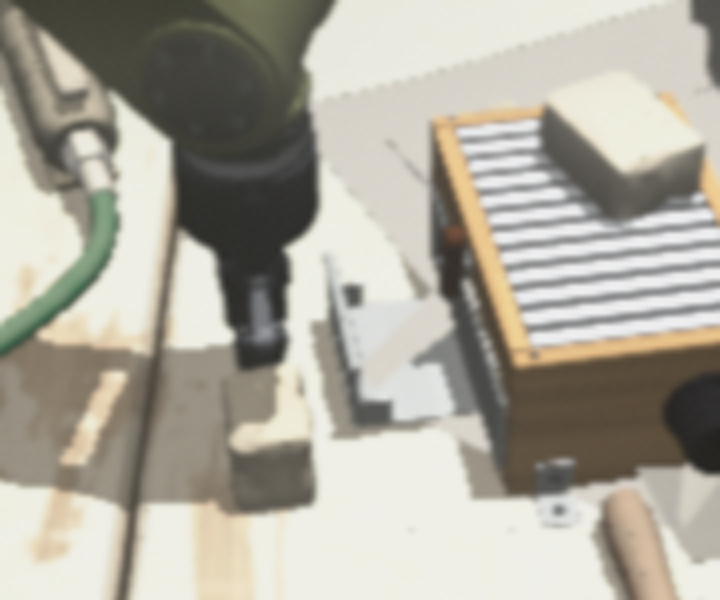

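The stone moved straight, with its centre now at about own y −68 mm and no rotation. I'll push 85 mm more, then back off and lift.

drive_tool:
  targets:
    - {"linear": [0,0.6,0],"angular": [0,0,0],"grip": 0}
    - {"linear": [0,1.4,0],"angular": [0,0,0],"grip": 0}
    - {"linear": [0,2.4,0],"angular": [0,0,0],"grip": 0}
    - {"linear": [0,3.4,0],"angular": [0,0,0],"grip": 0}
    - {"linear": [0,4.4,0],"angular": [0,0,0],"grip": 0}
    - {"linear": [0,5.4,0],"angular": [0,0,0],"grip": 0}
    - {"linear": [0,6.4,0],"angular": [0,0,0],"grip": 0}
    - {"linear": [0,7.4,0],"angular": [0,0,0],"grip": 0}
    - {"linear": [0,8.1,0],"angular": [0,0,0],"grip": 0}
    - {"linear": [0,8.6,0],"angular": [0,0,0],"grip": 0}
    - {"linear": [0,8.6,0],"angular": [0,0,0],"grip": 0}
    - {"linear": [0,7.6,0],"angular": [0,0,0],"grip": 0}
    - {"linear": [0,6.6,-1],"angular": [0,0,0],"grip": 0}
    - {"linear": [0,4,-5],"angular": [0,0,0],"grip": 0}
    - {"linear": [0,0,-9],"angular": [0,0,0],"grip": 0}
    - {"linear": [0,-4,-12],"angular": [0,0,0],"grip": 0}
    - {"linear": [0,-6,-12],"angular": [0,0,0],"grip": 0}
    - {"linear": [0,-6,-12],"angular": [0,0,0],"grip": 0}

```text
time: 6.95
eef_pos: [0.4953, -0.0082, 0.1133]
tool_rot: [[0.984, 0.176, 0.003], [0.176, -0.984, 0.0], [0.003, 0.0, -1.0]]
contact_force: [-0.5, -0.7, -0.1]
width: -0.0
```

```bash
python3 - <<'E'
from m import *
p,d=snap('side','s6'); s=read_state(); print(s['time'],s['eef_pos'],own(s['eef_pos']),s['contact_force'])
print(ext(world('side',d),-.26,-.155,-.25,-.08,.045,.07))
p,d=snap('top','t6'); print(ext(world('top',d),-.26,-.155,-.25,-.08,.045,.07))
# place: fingers in front of face, +y of button
print(delta(-.091,.032,.11))
E
```

```text
7.0 [ 0.4952695  -0.00963217  0.11239733] [-0.19780371  0.03997124] [ 0.32399175 -1.14670514  0.15457367]
(np.int64(529), [[-217.8, -196.8, -176.2], [-182.2, -159.4, -127.3]], ((-196.63150024414062, -153.89013671875), (59.69852828979492, 44.56172561645508), 89.58763885498047))
(np.int64(491), [[-218.5, -197.8, -176.6], [-178.9, -151.2, -124.6]], ((-196.5841522216797, -151.85780334472656), (58.05086898803711, 45.50254440307617), 88.82347869873047))
(array([10.7 ,  0.72,  0.18]), array([ 0.02, -0.04,  0.1 ]))
```

The stone is clear: both cameras put its centre at own y ≈ −153 mm, unrotated. Now I'll go above the +y side of the button.

drive_tool:
  targets:
    - {"linear": [3,0.7,0.2],"angular": [0,0,0],"grip": 0}
    - {"linear": [7,0.7,0.2],"angular": [0,0,0],"grip": 0}
    - {"linear": [10.7,0.7,0.2],"angular": [0,0,0],"grip": 0}
    - {"linear": [10.7,0.7,1.0],"angular": [0,0,0],"grip": 0}
    - {"linear": [10.7,0.7,1.0],"angular": [0,0,0],"grip": 0}
    - {"linear": [10.7,0.7,1.0],"angular": [0,0,0],"grip": 0}

```text
time: 7.65
eef_pos: [0.6011, -0.0006, 0.1007]
tool_rot: [[0.985, 0.171, -0.002], [0.171, -0.985, 0.0], [-0.002, -0.0, -1.0]]
contact_force: [-0.4, 0.3, 0.2]
width: 0.0001
```

```bash
python3 - <<'E'
from m import *
p,d=snap('side','s7'); s=read_state(); print(s['time'],s['eef_pos'],own(s['eef_pos']),s['contact_force'])
e=np.array(s['eef_pos']); o=np.r_[0,0,.029]; fy=np.r_[R0@[0,-.0145],0]
q=proj('side',[e+o,e+o+fy]); print(q)
W=world('side',d); u=int(round(q[1,0]))
for v in range(int(q[1,1])-14,int(q[1,1])+10,2): w=W[v,u]; print(v,w,own(w),p[v,u])
cv2.imwrite('pics/c7.png',cv2.resize(p[150:270,250:390],None,fx=5,fy=5,interpolation=2)[:,:,::-1])
E
```

```text
7.7 [ 6.01308942e-01 -5.85048552e-04  1.01232524e-01] [-0.0917878   0.03065238] [-0.53060894  0.04563766 -0.48158761]
[[296.0712907  199.26552512]
 [297.32244002 203.19515511]]
189 [ 0.60190693 -0.03422745  0.18257486] [-0.09698283 -0.00259188] [72 70 67]
191 [ 0.60269485 -0.01100616  0.16048889] [-0.09221422  0.02014817] [70 69 66]
193 [ 0.60268662 -0.01402258  0.1573486 ] [-0.09274095  0.01717808] [67 66 63]
195 [ 0.60276437 -0.01423156  0.15213041] [-0.09270028  0.01695885] [65 65 61]
197 [ 0.60292965 -0.01161173  0.14476169] [-0.09208704  0.01951125] [63 63 60]
199 [ 0.60292846 -0.01442169  0.14142269] [-0.09257132  0.01674333] [66 65 62]
201 [0.60580296 0.0756165  0.06731866] [-0.07425944  0.10494658] [147 143 136]
203 [0.60587092 0.07471122 0.06188033] [-0.07434814  0.1040431 ] [158 152 144]
205 [0.60591555 0.07304322 0.05700495] [-0.07459095  0.10239226] [145 140 134]
207 [0.6057207  0.06371433 0.05810894] [-0.07638681  0.09323579] [161 157 151]
209 [0.60570965 0.06028164 0.05464394] [-0.07698787  0.08985611] [161 159 152]
211 [0.60582852 0.06097417 0.04789745] [-0.0767517  0.0905179] [158 154 148]
```

View pics/c7.png

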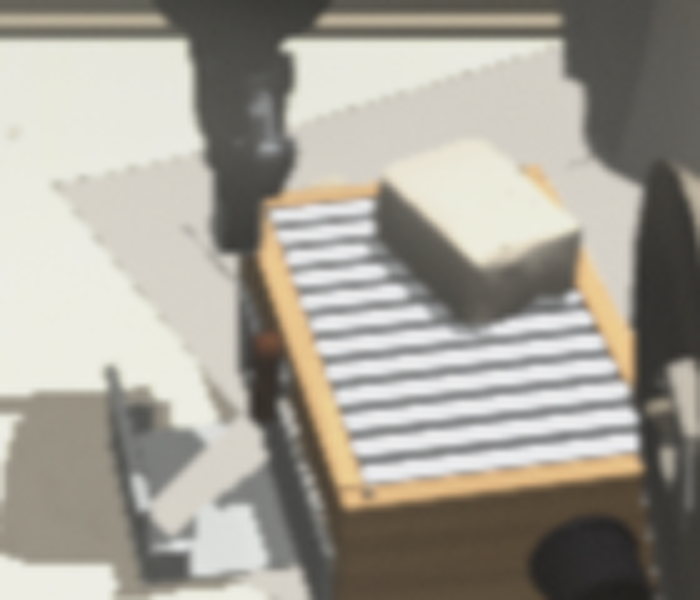

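Fingers are at the right spot beside the button, at own (−92, +31) mm, and the button is still upright at crop (265,370). I'll descend and sweep its upper end to −y.

drive_tool:
  targets:
    - {"linear": [0,0,2],"angular": [0,0,0],"grip": 0}
    - {"linear": [0,0,3.4],"angular": [0,0,0],"grip": 0}
    - {"linear": [0,0,3.8],"angular": [0,0,0],"grip": 0}
    - {"linear": [0,0.5,3.8],"angular": [0,0,0],"grip": 0}
    - {"linear": [0,0.9,3.8],"angular": [0,0,0],"grip": 0}
    - {"linear": [0,1.3,3.9],"angular": [0,0,0],"grip": 0}
    - {"linear": [0,1.7,4.0],"angular": [0,0,0],"grip": 0}
    - {"linear": [0,2.1,4.1],"angular": [0,0,0],"grip": 0}
    - {"linear": [0,2.5,4.2],"angular": [0,0,0],"grip": 0}
    - {"linear": [0,2.8,4.3],"angular": [0,0,0],"grip": 0}
    - {"linear": [0,3.0,4.4],"angular": [0,0,0],"grip": 0}
    - {"linear": [0,3.0,4.4],"angular": [0,0,0],"grip": 0}

```text
time: 8.9
eef_pos: [0.6078, -0.0303, 0.0578]
tool_rot: [[0.985, 0.171, 0.001], [0.171, -0.985, -0.0], [0.001, 0.001, -1.0]]
contact_force: [0.0, -1.0, 4.2]
width: -0.0001
```

```bash
python3 - <<'E'
from m import *
p,d=snap('side','s8'); s=read_state(); print(s['time'],s['eef_pos'],own(s['eef_pos']),s['contact_force'])
cv2.imwrite('pics/c8.png',cv2.resize(p[160:260,270:370],None,fx=6,fy=6,interpolation=2)[:,:,::-1])
E
```

```text
8.95 [ 0.60776728 -0.03030254  0.05773314] [-0.09053493  0.00026703] [ 0.30500765 -1.79499869  5.48324835]
```

View pics/c8.png

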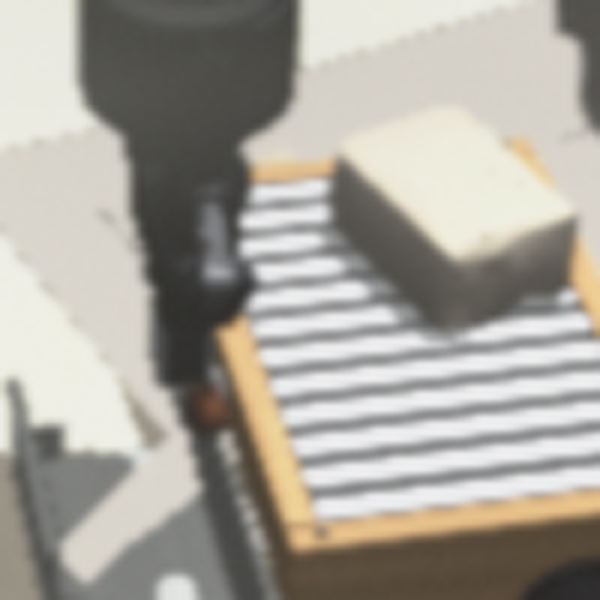

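The button looks nearly level, with its end at (210,405) under the fingertip. I'll move outward along it and press lightly to finish.

drive_tool:
  targets:
    - {"linear": [0,0.4,0],"angular": [0,0,0],"grip": 0}
    - {"linear": [0,0.7,0],"angular": [0,0,0],"grip": 0}
    - {"linear": [0,0.7,0.1],"angular": [0,0,0],"grip": 0}
    - {"linear": [0,0.7,0.1],"angular": [0,0,0],"grip": 0}

```text
time: 9.35
eef_pos: [0.6086, -0.0371, 0.0562]
tool_rot: [[0.985, 0.171, 0.0], [0.171, -0.985, -0.001], [0.0, 0.001, -1.0]]
contact_force: [-0.6, -0.9, 2.5]
width: -0.0003
```

Tip height now matches the level button (about 85 mm). I'll lift and move to above the lip gap, then look.

drive_tool:
  targets:
    - {"linear": [0,0.7,-2],"angular": [0,0,0],"grip": 0}
    - {"linear": [0,0,-5],"angular": [0,0,0],"grip": 0}
    - {"linear": [-2.8,-0.7,-7],"angular": [0,0,0],"grip": 0}
    - {"linear": [-2.8,-5,-9],"angular": [0,0,0],"grip": 0}
    - {"linear": [-2.8,-9,-9],"angular": [0,0,0],"grip": 0}
    - {"linear": [-2.8,-9,-9],"angular": [0,0,0],"grip": 0}

```text
time: 9.95
eef_pos: [0.5646, 0.0509, 0.1466]
tool_rot: [[0.985, 0.175, 0.0], [0.175, -0.985, 0.001], [0.0, -0.001, -1.0]]
contact_force: [0.1, 0.1, -0.2]
width: -0.0
```

```bash
python3 - <<'E'
from m import *
p,d=snap('side','s9'); p2,d2=snap('top','t9'); s=read_state(); print(s['time'],s['eef_pos'],own(s['eef_pos']),s['contact_force'])
for n,dd in(('side',d),('top',d2)):
    W=world(n,dd).reshape(-1,3); L=(W[:,:2]-C0)@R0
    m=(L[:,0]>-.1)&(L[:,0]<-.081)&(abs(L[:,1])<.045)&(W[:,2]>.062)&(W[:,2]<.12)
    q=np.c_[L[m],W[m,2]]; print(n,m.sum(),np.round(np.percentile(q,[2,50,98],axis=0).T*1000,1).tolist())
    t=q[(q[:,2]>.07)]; print('top line slope deg',np.degrees(np.arctan(np.polyfit(t[:,1],t[:,2],1)[0])))
a=cv2.resize(p[180:260,280:360],None,fx=5,fy=5,interpolation=2);b=cv2.resize(p2[160:240,260:340],None,fx=5,fy=5,interpolation=2)
cv2.imwrite('pics/c9.png',np.hstack([a,b])[:,:,::-1]); print(delta(-.12,0,.005))
E
```

```text
10.05 [0.5651574  0.04785368 0.14590768] [-0.11907299  0.08458533] [ 0.71538859 -1.29680635 -0.27677356]
side 91 [[-90.8, -86.5, -81.4], [-27.2, -6.5, 22.0], [74.6, 84.9, 88.4]]
top line slope deg 1.9562053878482273
top 66 [[-91.1, -87.2, -81.2], [-26.8, -14.8, -2.7], [74.2, 83.5, 87.4]]
top line slope deg -3.773791800191819
(array([-0.1 ,  8.46, 14.09]), array([0.  , 0.03, 0.08]))
```

View pics/c9.png

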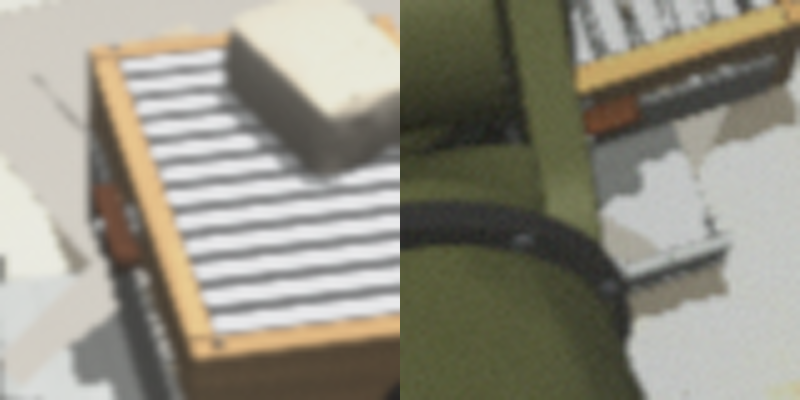

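Both cameras confirm the button is level within about 4°. Now I'll move over the gap behind the lip and lower the fingertip into it.

drive_tool:
  targets:
    - {"linear": [-0.6,4.5,0],"angular": [0,0,0],"grip": 0}
    - {"linear": [-0.6,8.5,0],"angular": [0,0,0],"grip": 0}
    - {"linear": [-0.6,8.5,2],"angular": [0,0,0],"grip": 0}
    - {"linear": [-0.6,8.5,5],"angular": [0,0,0],"grip": 0}
    - {"linear": [-0.6,8.5,8],"angular": [0,0,0],"grip": 0}
    - {"linear": [-0.6,8.5,10],"angular": [0,0,0],"grip": 0}
    - {"linear": [-0.6,8.5,12],"angular": [0,0,0],"grip": 0}
    - {"linear": [-0.6,8.5,13.5],"angular": [0,0,0],"grip": 0}
    - {"linear": [-0.6,8.5,14.5],"angular": [0,0,0],"grip": 0}
    - {"linear": [-0.6,8.5,14.5],"angular": [0,0,0],"grip": 0}

```text
time: 11.05
eef_pos: [0.5735, -0.0378, -0.0001]
tool_rot: [[0.985, 0.171, -0.002], [0.171, -0.985, 0.0], [-0.002, -0.001, -1.0]]
contact_force: [-1.0, -0.1, 1.3]
width: 0.0001
```

```bash
python3 - <<'E'
from m import *
s=read_state(); print(s['time'],s['eef_pos'],own(s['eef_pos']),s['contact_force'])
E
```

```text
11.05 [ 5.73496794e-01 -3.78375249e-02 -6.23601016e-05] [-0.1255906  -0.00126366] [-1.02138321 -0.12121905  1.26173934]
```

drive_tool:
  targets:
    - {"linear": [-0.4,0,0],"angular": [0,0,0],"grip": 0}
    - {"linear": [-0.8,0,0],"angular": [0,0,0],"grip": 0}
    - {"linear": [-1.4,0,0],"angular": [0,0,0],"grip": 0}
    - {"linear": [-2.1,0,0],"angular": [0,0,0],"grip": 0}
    - {"linear": [-2.9,0,0],"angular": [0,0,0],"grip": 0}
    - {"linear": [-3.7,0,0],"angular": [0,0,0],"grip": 0}
    - {"linear": [-4.5,0,0],"angular": [0,0,0],"grip": 0}
    - {"linear": [-5.3,0,0],"angular": [0,0,0],"grip": 0}
    - {"linear": [-6.1,0,0],"angular": [0,0,0],"grip": 0}
    - {"linear": [-6.9,0,0],"angular": [0,0,0],"grip": 0}
    - {"linear": [-7.7,0,0],"angular": [0,0,0],"grip": 0}
    - {"linear": [-8.5,0,0],"angular": [0,0,0],"grip": 0}
    - {"linear": [-9.3,0,0],"angular": [0,0,0],"grip": 0}
    - {"linear": [-9.9,0,0],"angular": [0,0,0],"grip": 0}
    - {"linear": [-10.3,0,0],"angular": [0,0,0],"grip": 0}
    - {"linear": [-10.6,0,0],"angular": [0,0,0],"grip": 0}
    - {"linear": [-10.8,0,0],"angular": [0,0,0],"grip": 0}
    - {"linear": [-10.8,0,0],"angular": [0,0,0],"grip": 0}

```text
time: 12.85
eef_pos: [0.4673, -0.0559, 0.001]
tool_rot: [[0.985, 0.172, -0.001], [0.172, -0.985, 0.0], [-0.001, -0.0, -1.0]]
contact_force: [-0.4, -0.4, -0.4]
width: -0.0004
```

```bash
python3 - <<'E'
from m import *
p,d=snap('side','s10'); s=read_state(); print(s['time'],s['eef_pos'],own(s['eef_pos']),s['contact_force'])
print(ext(world('side',d),-.28,-.13,-.06,-.03,.047,.06))
E
```

```text
12.9 [ 0.46727823 -0.05587114  0.00097076] [-0.23332799 -0.00076668] [ 0.91545709 -0.00947246  0.36026293]
(np.int64(41), [[-249.9, -245.2, -175.8], [-56.9, -43.6, -30.1]], ((-213.33250427246094, -45.238094329833984), (21.133024215698242, 74.12747955322266), 82.26399993896484))
```

The tray follows, with the lip at about −247 mm and the stop expected at about −251 mm. I'll ease on to the stop, watching the force.

drive_tool:
  targets:
    - {"linear": [-0.2,0,0],"angular": [0,0,0],"grip": 0}
    - {"linear": [-0.4,0,0],"angular": [0,0,0],"grip": 0}
    - {"linear": [-0.5,0,0],"angular": [0,0,0],"grip": 0}
    - {"linear": [-0.5,0,0],"angular": [0,0,0],"grip": 0}

```text
time: 13.3
eef_pos: [0.4633, -0.0567, 0.0012]
tool_rot: [[0.985, 0.172, 0.002], [0.172, -0.985, 0.0], [0.002, 0.0, -1.0]]
contact_force: [7.7, 2.7, -5.3]
width: 0.0001
```

drive_tool:
  targets:
    - {"linear": [-0.1,0,0],"angular": [0,0,0],"grip": 0}
    - {"linear": [-0.2,0,0],"angular": [0,0,0],"grip": 0}
    - {"linear": [-0.2,0,0],"angular": [0,0,0],"grip": 0}

```text
time: 13.6
eef_pos: [0.4633, -0.0568, 0.0015]
tool_rot: [[0.985, 0.171, 0.006], [0.171, -0.985, 0.0], [0.006, 0.001, -1.0]]
contact_force: [22.2, 7.6, -14.4]
width: -0.0002
```

The force rises with no motion, so the tray is on its stop. I'll back off a few mm, lift straight out and move away.

drive_tool:
  targets:
    - {"linear": [0.6,0,0],"angular": [0,0,0],"grip": 0}
    - {"linear": [1.2,0,0],"angular": [0,0,0],"grip": 0}
    - {"linear": [1.2,0,-2],"angular": [0,0,0],"grip": 0}
    - {"linear": [1.2,0,-6],"angular": [0,0,0],"grip": 0}
    - {"linear": [1.2,0,-10],"angular": [0,0,0],"grip": 0}
    - {"linear": [1.2,0,-15],"angular": [0,0,0],"grip": 0}
    - {"linear": [1.2,0,-19],"angular": [0,0,0],"grip": 0}
    - {"linear": [0,5,-20],"angular": [0,0,0],"grip": 0}
    - {"linear": [0,10,-20],"angular": [0,0,0],"grip": 0}
    - {"linear": [-2,15,-20],"angular": [0,0,0],"grip": 0}
    - {"linear": [-4,20,-20],"angular": [0,0,0],"grip": 0}
    - {"linear": [-6,25,-20],"angular": [0,0,0],"grip": 0}
    - {"linear": [-8,30,-20],"angular": [0,0,0],"grip": 0}
    - {"linear": [-10,35,-20],"angular": [0,0,0],"grip": 0}
    - {"linear": [-10,35,-20],"angular": [0,0,0],"grip": 0}
    - {"linear": [-10,35,-20],"angular": [0,0,0],"grip": 0}

```text
time: 15.2
eef_pos: [0.4209, -0.4216, 0.2003]
tool_rot: [[0.986, 0.168, -0.001], [0.168, -0.986, 0.001], [-0.001, -0.001, -1.0]]
contact_force: [1.0, 0.1, 0.1]
width: -0.0001
```

```bash
python3 - <<'E'
from m import *
s=read_state(); print(s['time'],s['eef_pos'],s['contact_force'])
p,d=snap('top','t11'); W=world('top',d); p2,d2=snap('side','s11'); W2=world('side',d2)
print('lip',ext(W,-.28,-.24,-.07,.07,.047,.06)); print('stone',ext(W,-.26,-.155,-.25,-.08,.045,.07))
print('lip',ext(W2,-.28,-.24,-.07,.07,.047,.06)); print('button',ext(W,-.1,-.08,-.045,.045,.075,.12),ext(W2,-.1,-.08,-.045,.045,.075,.12))
old=world('top',np.load('pics/t0.npz')['d'])
for nm,b,z0,z1 in [('rub',(190,235,160,205),.02,.04),('work',(240,292,112,165),.13,.155),('gouge',(342,425,120,160),.012,.05)]:
    for w in(old,W):
        u0,u1,v0,v1=b;P=w[v0:v1,u0:u1].reshape(-1,3);P=P[(P[:,2]>z0)&(P[:,2]<z1)];print(nm,len(P),P.mean(0).round(4))
cv2.imwrite('pics/c11.png',cv2.resize(p[95:275,180:420],None,fx=3,fy=3,interpolation=2)[:,:,::-1])
E
```

```text
15.2 [ 0.42092736 -0.42158722  0.20027851] [1.00449103 0.13280183 0.14577746]
lip (np.int64(157), [[-255.3, -252.2, -248.3], [-48.8, -1.6, 45.7]], ((-251.71632385253906, -1.4192695617675781), (7.148681640625, 98.66529083251953), 0.2700798511505127))
stone (np.int64(515), [[-218.2, -196.3, -172.5], [-179.2, -150.0, -89.6]], ((-191.8459014892578, -131.49928283691406), (104.80050659179688, 52.0865592956543), 75.17332458496094))
lip (np.int64(100), [[-254.2, -250.7, -247.5], [-50.7, -8.3, 47.1]], ((-250.87203979492188, -1.3657608032226562), (6.79603910446167, 101.44686126708984), 0.3774678707122803))
button (np.int64(145), [[-91.5, -86.5, -80.3], [-26.5, 0.1, 26.2]], ((-86.25102233886719, -0.7264747619628906), (12.327682495117188, 55.329498291015625), 0.09451691061258316)) (np.int64(98), [[-90.8, -85.9, -80.2], [-27.7, -6.4, 22.1]], ((-85.83033752441406, -1.6463031768798828), (11.372035026550293, 54.11479568481445), 0.15250463783740997))
rub 647 [0.6636 0.1553 0.0287]
rub 640 [0.6635 0.1558 0.0288]
work 1067 [0.7066 0.0239 0.14  ]
work 1058 [0.7067 0.0237 0.14  ]
gouge 870 [ 0.7229 -0.2106  0.0199]
gouge 863 [ 0.7232 -0.2105  0.02  ]
```

View pics/c11.png

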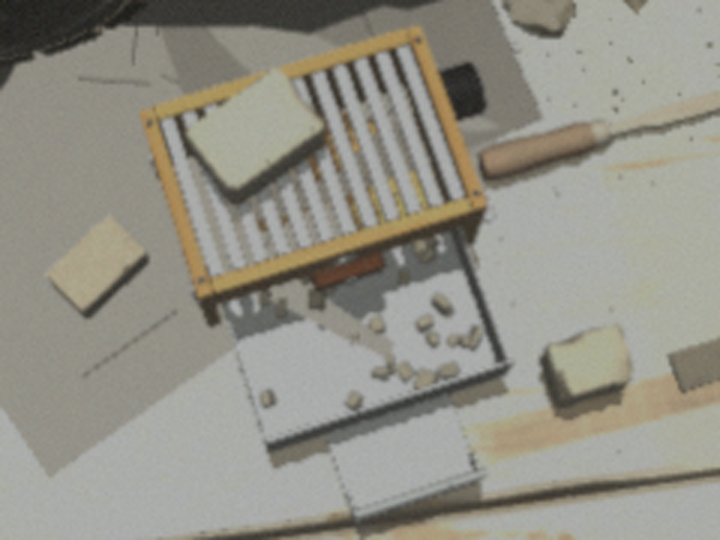

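The tray is fully out with its chips, the button lies level at crop (345,268), and the stone is clear at (588,362). Nothing else has moved.

```bash
python3 -c "from cell import hand_in; print(hand_in())"
```

```text
the job is handed in; nothing more can be done
None
```

The job is done and handed in at about 15 s of the 53 s allowed. I pushed the stone sideways clear of the tray, turned the button level, then hooked the lip and drew the tray out to its stop.

**Last checks:**
- **Stone:** its centre is about 150 mm to the box's −y side (130 mm needed), and it did not turn.
- **Button:** it lies level to within about 4° in both cameras.
- **Tray:** the lip moved about 104.5 mm. The force rose to about 28 N with no further motion, so the tray is on its stop.
- **Left alone:** the stone on the slats, the gouge and the rubbing block are within 0.5 mm of where they started.
- **Robot:** the arm stands clear and touches nothing.

**What disagreed:** the fingertips turned out to be about 37 mm higher than the reported tool position and the stated 8 mm tip length imply. The cameras showed it and a touch on the bench, which pressed up to about 42 N through the fingertips, confirmed it. The cameras put the tip 6 to 8 mm higher than the touch did. I worked from the touch value, and contact with the button and the lip came where it predicted.

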